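# Push the book home into the corner rail

### The job

Push the black book along the desk with your fingers until it lies square in the corner of the low wooden rail, its long edge up against the long arm and its short end up against the short arm. Only push it: keep it flat on the desk, do not pick it up, and leave the other things where they are. Draw your hand back clear when it is home.

Things in the scene. Friction and masses are not known exactly. Their poses are not given: they have to be found in the camera images.
- corner_rail: Low L-shaped wooden rail fixed to the desk: 40 mm high, 16 mm thick, corner post 67 mm high with a brass finial. Origin: inner corner of the two inner faces, at desk level. Long arm (far side): inner face x = 0, from the corner 270 mm toward -y. Short arm (left): inner face y = 0, 170 mm toward -x. The book's place is at x < 0, y < 0, on the bare desk. Turned up to 0.2 rad.
- book: Black book lying flat, loose: 142 (its x) x 208 (its y) x 30 mm thick, 0.25 to 0.45 kg; slides at 1 to 6 N. Origin: centre of its underside, z up. Starts inside the L clear of both arms, up to 0.35 rad out of square, its +x long edge toward the long arm and +y short end toward the short arm. Home: origin at x = -0.071, y = -0.104 in the rail's frame.
- tumbler: Crystal tumbler, 82 mm wide, 94 mm high, upright to the left of the rail, outside it; to be left alone. Origin: centre of its underside.
- wax_seal: Seal standing upright, wooden handle on a brass foot, 25 mm wide, 79 mm high, to the left in front; to be left alone. Origin: centre of its underside.
- card_case: Flat silver card case, 63 x 96 x 9 mm, behind the long arm; to be left alone. Origin: centre of its underside.
- eraser: Eraser, 20 x 44 x 12 mm, lying to the right of the book; to be left alone. Origin: centre of its underside.

How it is judged:
By the outcome, as a careful person would: the job done as asked, in the order asked, and still so for the second after the job is handed in, with the robot touching nothing.
It also fails if it takes over 48 s, if anything falls off the work surface, if the arm or the gripper's body presses on something with over 40 N, if the wrist force passes 120 N, or if a joint passes its speed limit or range.

### The arm

A 7-joint arm with a two-finger parallel gripper is mounted at the origin on a cart in front of the work surface, level with it; the furniture and walls round the work are solid. World frame = base frame: x ahead of the robot, y to its left, z up, the work surface at z = 0. Lengths are in m, angles in rad, forces in N, time in s.
With the tool pointing down it reaches from about 0.4 to 0.875 m from the base axis. Payload 6.5 kg.
Tool frame: the origin (TCP) lies between the finger pads; the fingertips stand 25 mm ahead of it and the grasp point (between the pads) lies 6 mm ahead of it (ctrl.tip_reach is the distance from the TCP to the fingertips, in m); z points along the fingers, y is the direction in which the jaws open and shut (so a half turn about z gives the same grasp; the last joint's range is limited). The gripper opens to 85 mm and grips with 20 to 120 N. Pads are 22 mm wide; open, the fingers measure 114 mm over their backs; the gripper's body (76 mm by 85 mm) begins 54 mm behind the grasp point. The pads swing forward as they close: fully open they stand 13 mm farther back than shut.
Start: joints at [1.233, 0.536, -0.004, 1.538, 0.003, 1.067, -0.071], TCP at [0.174, -0.626, 0.256] pointing down, gripper open.
Joint ranges: [-2.7, 2.7], [-0.37, 2.16], [-1.27, 1.26], [0.24, 2.4], [-1.31, 4.45], [0.19, 1.91], [-2.76, 2.76]. Speed limits (rad/s): [2.39, 2.39, 3.14, 3.14, 3.14, 3.14, 3.14].

### API

Orientations are given as a unit quaternion [w, x, y, z].
In Python, from rig import ctrl gives the robot as it stands. Calls block until the motion is done:
- ctrl.move_ptp(position, orientation): joint-space move of the TCP to a pose.
- ctrl.move_l(position, rate=0.15, frame=None, max_force=None): straight line of the TCP; frame=None keeps the orientation; rate is the mean speed in m/s. With max_force (N) it stops when the force on the tool has changed by that much, and returns True; else False.
- ctrl.goto_joints(angles): joint-space move.
- ctrl.command_gripper(opening, grasp_force=None): finger opening in m; grasp_force is the grip in N (None keeps the last); returns when the fingers have stopped.
- ctrl.hold(seconds).
- ctrl.solve_ik(position, orientation): joint angles nearest the present ones, or None.
- ctrl.get_state(): the state.
- ctrl.camera(name): name is "scene" or "top"; returns the picture (384x512x3 uint8, blue, green, red); there is no depth.
- ctrl.camera_params(name): a dict with "K" (3x3 intrinsics, pixels), "R" (3x3) and "t" (3): a world point X has camera coordinates R X + t. Camera axes: x right, y down, z forward; pixel columns grow to the right and rows downward; lengths in m; the calibration is good to about 2 mm. A picture is of the moment at which its call begins. camera_params takes no time and is no camera call.
A pose or a line that the arm cannot do raises ctrl.Unreachable and nothing moves.
- ctrl.close_job(): hands the job in, once; it reports no verdict.
The state is a dict: "time": time; "joint_positions": joint angles; "joint_velocities": joint speeds; "joint_torque": joint torques, N m; "eef_pos": TCP position; "ee_rot": TCP orientation; "ft_force": force on the tool from outside, world axes, zero at the start; "ft_torque": the same for the moment, N m; "gripper_width": finger opening in m.
Only numpy, scipy, OpenCV 4.12 (cv2) and the standard library are available. Lean on these libraries where they do the work, as an engineer would, in place of code of your own. Each camera call takes 0.05 s, during which the arm holds its last target.

## Working session

There is one attempt and no reset: what is moved stays moved. The work goes in short steps, each a Python script; the robot and the scene stay as the last script left them, time stands still between calls to the robot, and variables do not carry over. Pictures are saved under pics/ and viewed, and the job is handed in when it is done.

```bash
ls; mkdir -p pics; python3 - <<'E'
from rig import ctrl
import cv2
for n in("scene","top"):
    cv2.imwrite(f"pics/{n}0.png",ctrl.camera(n)); p=ctrl.camera_params(n); print(n,p)
s=ctrl.get_state();print(s['time'],s['eef_pos'],s['ee_rot'],s['gripper_width'],ctrl.tip_reach)
E
```

```text
pics
scene {'K': array([[350.92422105,   0.        , 257.49172738],
       [  0.        , 350.92422105, 194.82494537],
       [  0.        ,   0.        ,   1.        ]]), 'R': array([[-0.53289384, -0.84610356,  0.01152909],
       [-0.50801302,  0.30900171, -0.80401537],
       [ 0.67671775, -0.43431177, -0.59449674]]), 't': array([0.27868468, 0.37481743, 0.52345279])}
top {'K': array([[436.52701539,   0.        , 255.49069295],
       [  0.        , 436.52701539, 190.48472021],
       [  0.        ,   0.        ,   1.        ]]), 'R': array([[ 0.00353136, -0.99996592, -0.00746191],
       [-0.99611592, -0.00286105, -0.08800502],
       [ 0.08798067,  0.00774371, -0.99609208]]), 't': array([-0.05397672,  0.61180455,  1.03853372])}
0.1 [ 0.17433148 -0.62562205  0.25549644] [-7.83921958e-04  9.90777198e-01  1.35498712e-01 -1.66982715e-04] 0.0854825167879492 0.025
```

View pics/top0.png

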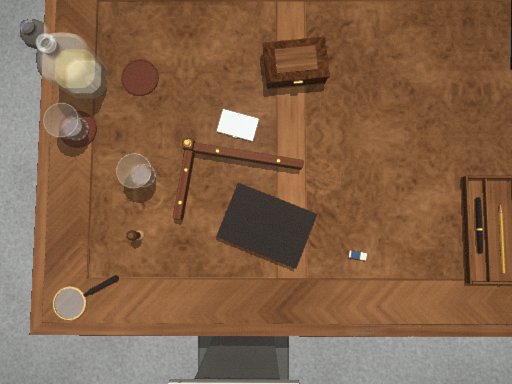

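View pics/scene0.png

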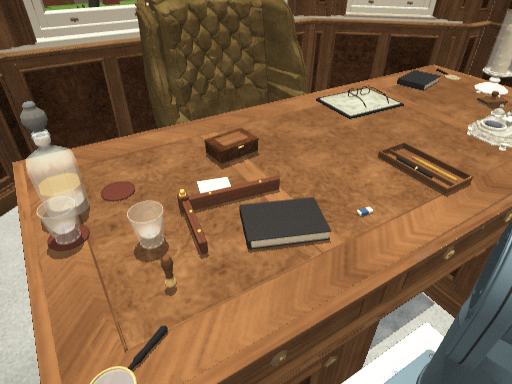

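The top view shows the rail corner near (190,148), with the long arm running to (302,164) and the short arm to (180,218). The book's corners are near (239,183), (316,213), (297,268) and (218,238). I'll enlarge the image to measure more accurately.

```bash
python3 - <<'E'
import cv2
im=cv2.imread("pics/top0.png")
cv2.imwrite("pics/top0z.png",cv2.resize(im[130:280,165:365],None,fx=4,fy=4,interpolation=cv2.INTER_CUBIC))
im=cv2.imread("pics/scene0.png")
cv2.imwrite("pics/scene0z.png",cv2.resize(im[160:300,150:350],None,fx=4,fy=4,interpolation=cv2.INTER_CUBIC))
E
```

```text
(no output)
```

View pics/top0z.png

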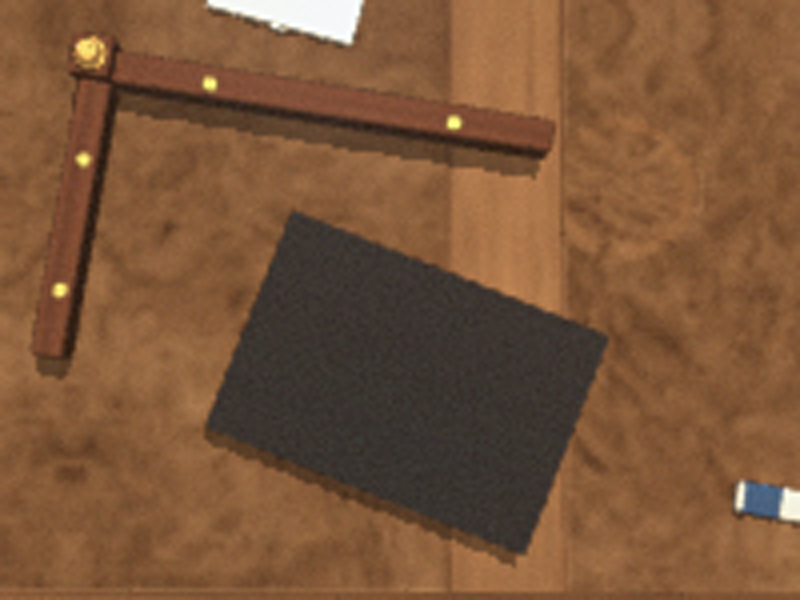

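View pics/scene0z.png

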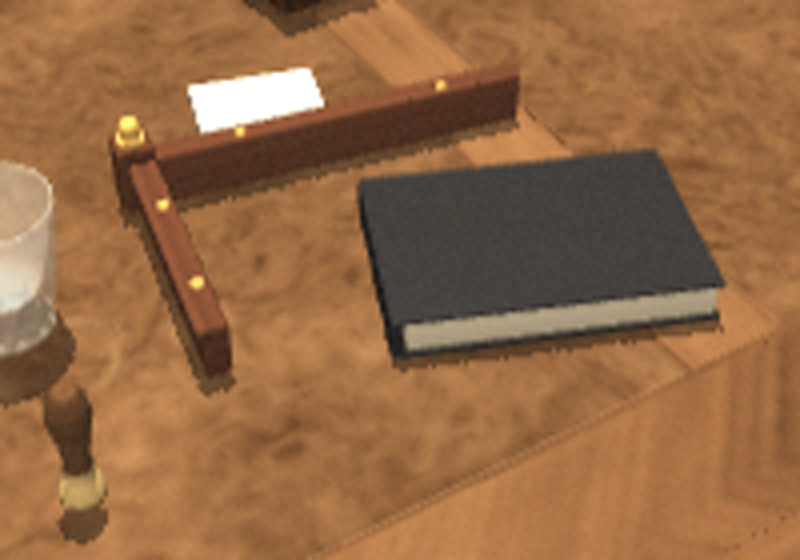

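```bash
cat > h.py <<'E'
import numpy as np, cv2
from scipy.optimize import least_squares
from rig import ctrl
P={n:ctrl.camera_params(n) for n in("top","scene")}
def proj(X,n):
    p=P[n]; c=np.atleast_2d(X)@p["R"].T+p["t"]; u=c@p["K"].T; return u[:,:2]/u[:,2:]
def T(pose,pts):
    x,y,a=pose; pts=np.atleast_2d(np.array(pts,float)); c,s=np.cos(a),np.sin(a)
    return np.c_[x+c*pts[:,0]-s*pts[:,1], y+s*pts[:,0]+c*pts[:,1], pts[:,2]]
def fit(obs,x0):
    # obs: list of (cam,model pt,pixel)
    def r(q): return np.concatenate([(proj(T(q,m),n)-np.array(px)).ravel() for n,m,px in obs])
    s=least_squares(r,x0); return s.x, r(s.x).reshape(-1,2)
E
cat > m0.py <<'E'
from h import *
tz=lambda u,v:(165+(u+.5)/4-.5,130+(v+.5)/4-.5)
sz=lambda u,v:(150+(u+.5)/4-.5,160+(v+.5)/4-.5)
b=.03;h=.04
book_t=[((.071,.104,b),(292,212)),((.071,-.104,b),(607,338)),((-.071,-.104,b),(524,553)),((-.071,.104,b),(207,432))]
book_s=[((.071,.104,b),(359,184)),((.071,-.104,b),(657,150)),((-.071,-.104,b),(722,286)),((-.071,.104,b),(393,328))]
rail_t=[((.016,-.27,h),(556,122)),((0,-.27,h),(547,152)),((-.17,.016,h),(35,352)),((-.17,0,h),(68,354)),((0,0,h),(113,81))]
rail_s=[((.016,-.27,h),(518,68)),((0,-.27,h),(519,78)),((-.17,.016,h),(198,335)),((-.17,0,h),(228,325)),((0,-.27,0),(520,116))]
for nm,t,s,x0 in(("book",book_t,book_s,(.6,-.1,-.3)),("rail",rail_t,rail_s,(.7,.1,-.1))):
    O=[("top",m,tz(*p)) for m,p in t]; S=[("scene",m,sz(*p)) for m,p in s]
    for o in(O,S,O+S):
        q,r=fit(o,x0); print(nm,q.round(4),abs(r).max().round(2))
    print(r.round(2).tolist())
E
python3 m0.py
```

```text
book [ 0.5272 -0.0787 -0.3682] 1.03
book [ 0.5274 -0.0797 -0.3774] 1.35
book [ 0.5272 -0.0791 -0.3715] 1.28
[[-0.19, -0.12], [0.93, -0.37], [0.61, 1.14], [-0.7, -0.63], [-0.83, -0.44], [-0.74, -0.09], [1.28, 0.23], [-0.45, 0.36]]
rail [ 0.7103  0.1012 -0.1567] 1.17
rail [ 0.7098  0.0993 -0.17  ] 1.45
rail [ 0.7102  0.1003 -0.1624] 1.86
[[0.12, 1.08], [1.34, 0.04], [0.5, -0.08], [-1.2, 0.53], [0.12, -0.27], [-1.86, -0.84], [0.26, -0.53], [0.57, -0.61], [-0.19, 0.05], [-0.65, 1.12]]
```

```bash
cat >> h.py <<'E'
def q(a): return [0,np.cos(a/2),np.sin(a/2),0]
RAIL=np.array([0.7102,0.1003,-0.1610])
def toworld(p): return T(RAIL,[p[0],p[1],0])[0][:2]
def torail(xy,a=0):
    d=np.array(xy)-RAIL[:2]; c,s=np.cos(RAIL[2]),np.sin(RAIL[2]); return c*d[0]+s*d[1],-s*d[0]+c*d[1],a-RAIL[2]
def back(u,v,z,n="top"):
    p=P[n]; d=p["R"].T@np.linalg.inv(p["K"])@[u,v,1]; o=-p["R"].T@p["t"]; return (o+d*(z-o[2])/d[2])[:2]
E
python3 - <<'E'
from h import *
print("book in rail",torail((.5272,-.0791),-.3715))
print("eraser",torail(back(357,255,.012)),"seal",back(133,238,.03))
a=-.3715; d=np.array([np.cos(a),np.sin(a)]); c=np.array([.5272,-.0791])
for off in(.10,.12,.13):
  for aa in(a,a+np.pi):
    for z in(.1,.02):
      s=ctrl.solve_ik([*(c-off*d),z],q(aa)); print(off,aa.__round__(2),z,None if s is None else np.round(s,2))
for aa in(1.41,1.41-np.pi):
  for y in(-.27,-.31):
    s=ctrl.solve_ik([*toworld((-.08,y)),.02],q(aa)); print(aa,y,toworld((-.08,y)),None if s is None else np.round(s,2))
E
```

```text
book in rail (np.float64(-0.1518745667786264), np.float64(-0.2064157841973442), np.float64(-0.2105))
eraser (np.float64(-0.18667643839543227), np.float64(-0.43583762563805784), np.float64(0.161)) seal [0.49565148 0.24335354]
0.1 -0.37 0.1 [ 0.17  0.46 -0.2   2.18  0.18  0.52 -2.12]
0.1 -0.37 0.02 [ 0.05  0.63 -0.06  2.2   0.12  0.31 -2.06]
0.1 2.77 0.1 [ 0.53  0.54 -0.65  2.16  0.57  0.61  0.67]
0.1 2.77 0.02 [ 0.37  0.68 -0.46  2.18  0.72  0.43  0.54]
0.12 -0.37 0.1 [ 0.17  0.44 -0.23  2.23  0.2   0.5  -2.16]
0.12 -0.37 0.02 [ 0.04  0.62 -0.08  2.24  0.16  0.29 -2.11]
0.12 2.77 0.1 [ 0.53  0.52 -0.65  2.21  0.57  0.59  0.65]
0.12 2.77 0.02 [ 0.3   0.65 -0.39  2.23  0.67  0.38  0.55]
0.13 -0.37 0.1 [ 0.17  0.43 -0.23  2.25  0.21  0.48 -2.17]
0.13 -0.37 0.02 [ 0.04  0.61 -0.08  2.26  0.18  0.27 -2.14]
0.13 2.77 0.1 [ 0.53  0.51 -0.66  2.23  0.58  0.58  0.63]
0.13 2.77 0.02 [ 0.27  0.64 -0.35  2.25  0.64  0.35  0.56]
1.41 -0.27 [ 0.58795216 -0.15338379] [ 0.47  0.84 -0.41  1.74  0.5   0.67 -0.37]
1.41 -0.31 [ 0.58153994 -0.19286649] [ 0.51  0.83 -0.37  1.73  0.45  0.66 -0.27]
-1.7315926535897932 -0.27 [ 0.58795216 -0.15338379] [-0.5   1.17  1.08  1.8  -1.24  1.03 -2.19]
-1.7315926535897932 -0.31 [ 0.58153994 -0.19286649] [ 0.03  0.83  0.31  1.76 -0.4   0.61 -2.73]
```

```bash
python3 - <<'E'
from h import *
a=-.3715; d=np.array([np.cos(a),np.sin(a)]); c=np.array([.5272,-.0791]); p=c-.120*d
ctrl.move_ptp([*p,.13],q(a+np.pi))
ctrl.move_l([*p,.045],rate=.12)
print(ctrl.get_state()['ft_force'])
hit=ctrl.move_l([*p,-.02],rate=.03,max_force=4)
s=ctrl.get_state(); print(hit,s['eef_pos'],s['ft_force'],s['time'],ctrl.tip_reach)
z=s['eef_pos'][2]+.007
ctrl.move_l([*p,z],rate=.05)
s=ctrl.get_state(); print(s['eef_pos'],s['ft_force'],s['time'])
for n in("top","scene"): cv2.imwrite(f"pics/{n}1.png",cv2.resize(ctrl.camera(n)[120:320,140:400],None,fx=3,fy=3,interpolation=cv2.INTER_CUBIC))
E
```

```text
[-0.91653712 -0.7374327  -0.01197365]
True [ 0.41546754 -0.03550571  0.01188273] [-1.41065672 -0.9094105   9.73018928] 4.4667 0.025
[ 0.41560209 -0.03557663  0.01898118] [ 0.21811859  0.46036124 -0.02211391] 4.7583
```

View pics/top1.png

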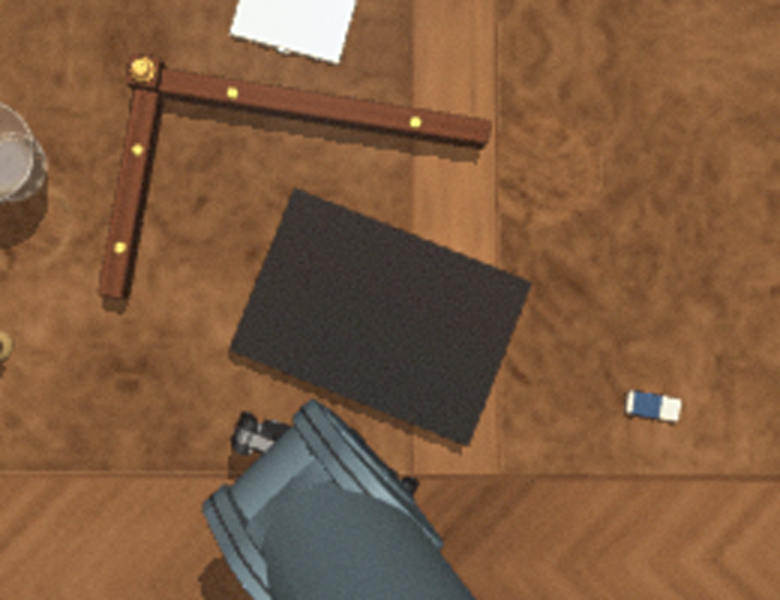

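View pics/scene1.png

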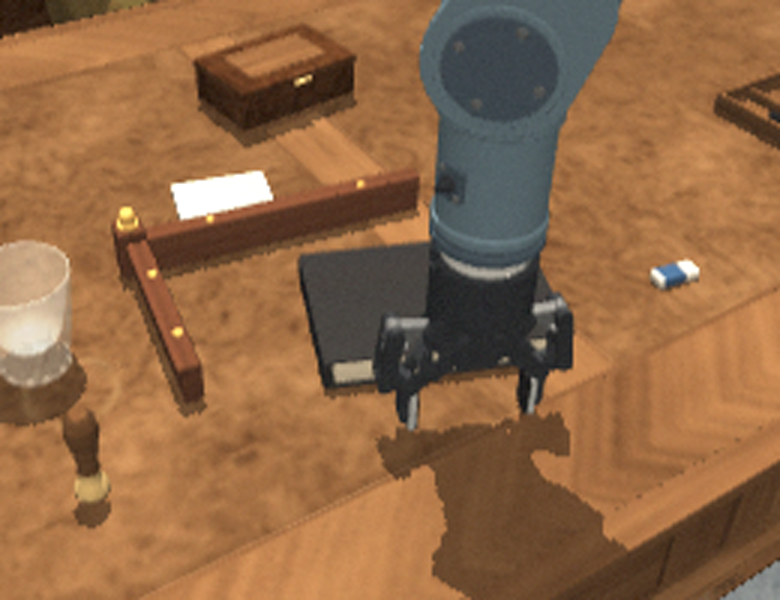

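The top view shows the open fingers behind the near long edge of the book, at about (255,435) and (410,485), and nothing has been disturbed. The tips clear the desk by 7 mm. Next I'll push and turn the book square, stopping short of the long arm.

```bash
python3 - <<'E'
from h import *
a=-.3715; d=np.array([np.cos(a),np.sin(a)]); c=np.array([.5272,-.0791]); z=.019
p=c-.084*d
print(ctrl.move_l([*p,z],rate=.06,max_force=15))
t=toworld((-.167,-.213)); 
try:
  print(ctrl.move_l([*t,z],rate=.05,frame=q(RAIL[2]+np.pi),max_force=20))
except Exception as e: print(repr(e))
s=ctrl.get_state(); print(s['eef_pos'],s['ft_force'],s['time'])
for n in("top","scene"): cv2.imwrite(f"pics/{n}2.png",cv2.resize(ctrl.camera(n)[120:320,140:400],None,fx=3,fy=3,interpolation=cv2.INTER_CUBIC))
E
```

```text
False
False
[ 0.51129531 -0.08317339  0.01904588] [-0.97823153 -0.07623497 -0.37924083] 7.1833
```

View pics/top2.png

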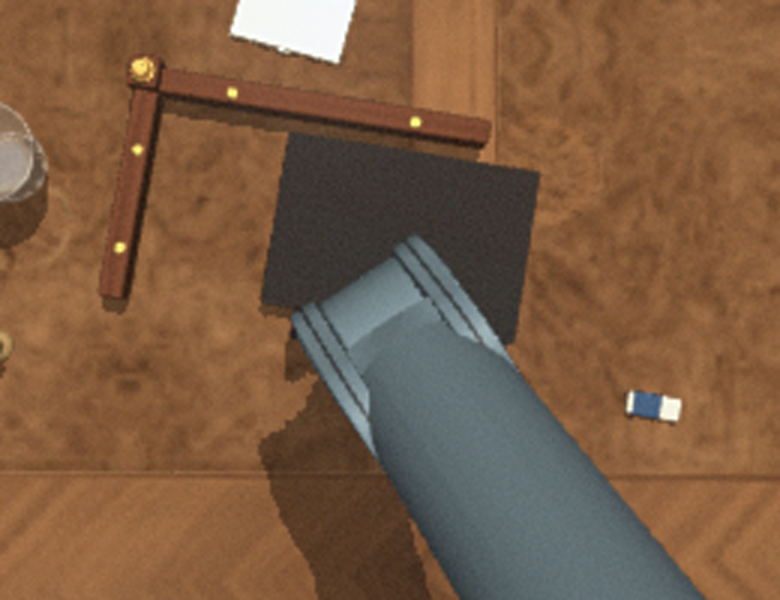

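View pics/scene2.png

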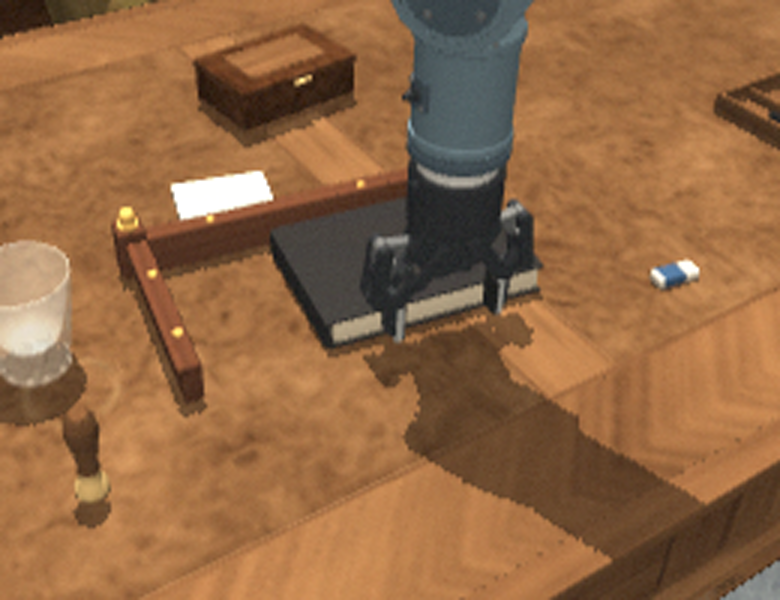

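The book is now nearly square to the rail, about 12 mm short of the long arm. Next I'll back off and go round to the short end.

```bash
python3 - <<'E'
from h import *
f=lambda u,v:(140+(u+.5)/3-.5,120+(v+.5)/3-.5)
b=.03
O=[("top",(.071,.104,b),f(290,132)),("top",(.071,-.104,b),f(540,172)),("top",(-.071,.104,b),f(262,305)),("top",(-.071,-.104,b),f(513,343))]
x,r=fit(O,(.6,-.1,-.16)); print(x,torail(x[:2],x[2]),abs(r).max())
bx,by,_=torail(x[:2],x[2])
z=.019
ctrl.move_l([*toworld((-.19,-.213)),z],rate=.08)
ctrl.move_l([*toworld((-.19,-.213)),.11],rate=.15)
yp=by-.104-.011-.030
p=toworld((bx-.004,yp)); print(p,yp)
ctrl.move_ptp([*p,.11],q(RAIL[2]+np.pi/2))
ctrl.move_l([*p,z],rate=.10,max_force=15)
s=ctrl.get_state(); print(s['eef_pos'],s['ft_force'],s['time'])
for n in("top","scene"): cv2.imwrite(f"pics/{n}3.png",cv2.resize(ctrl.camera(n)[120:320,140:400],None,fx=3,fy=3,interpolation=cv2.INTER_CUBIC))
E
```

```text
[ 0.5915121  -0.09548556 -0.15384365] (np.float64(-0.0857674887575452), np.float64(-0.21227986341566576), np.float64(0.007156350560980879)) 0.8414006437781154
[ 0.56431956 -0.23796912] -0.35727986341566575
[ 0.56492849 -0.23812652  0.01965223] [ 0.88345783 -0.47304627 -0.16612312] 10.4917
```

View pics/top3.png

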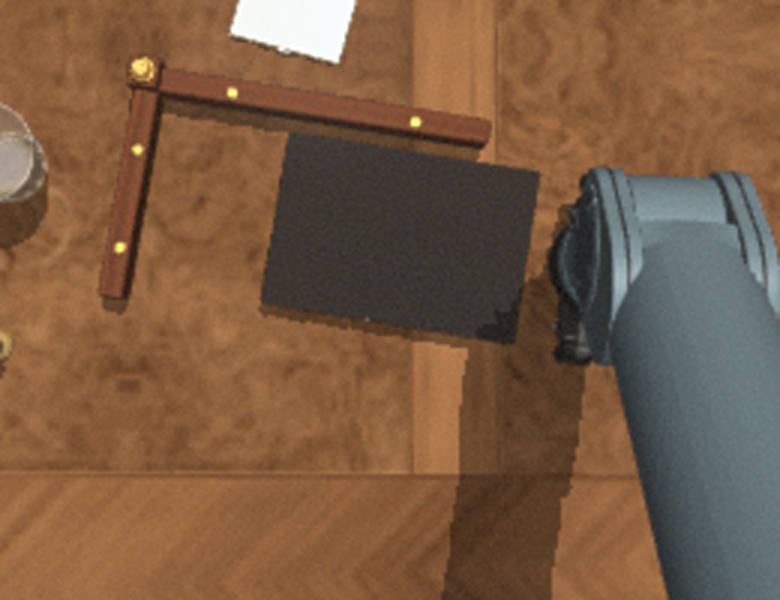

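View pics/scene3.png

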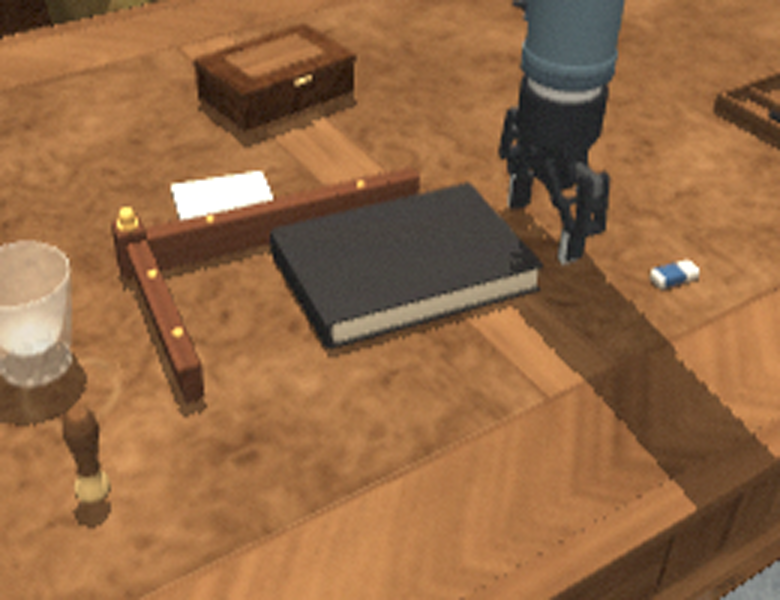

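The top view shows the fingers to the right of the short end, near (570,260), clear of the eraser at (655,405). Pushing toward the short arm now.

```bash
python3 - <<'E'
from h import *
z=.019; x=-.088
print(ctrl.move_l([*toworld((x,-.25)),z],rate=.07,max_force=20))
h=ctrl.move_l([*toworld((x,-.200)),z],rate=.03,max_force=10)
s=ctrl.get_state(); print(h,torail(s['eef_pos'][:2]),s['ft_force'],s['time'])
for n in("top","scene"): cv2.imwrite(f"pics/{n}4.png",cv2.resize(ctrl.camera(n)[120:320,140:400],None,fx=3,fy=3,interpolation=cv2.INTER_CUBIC))
E
```

```text
False
True (np.float64(-0.08790371160058971), np.float64(-0.21850564765974562), np.float64(0.161)) [ 0.15561444 -0.84871958 -0.10094849] 13.3417
```

View pics/top4.png

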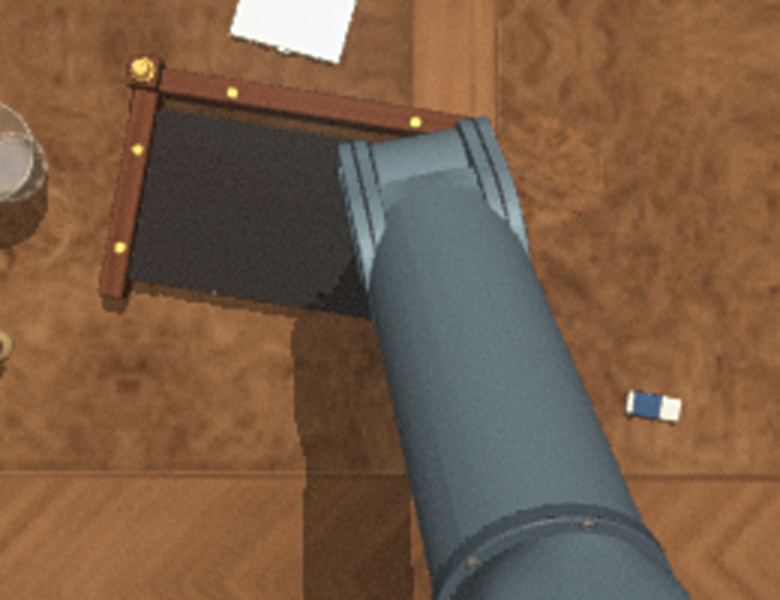

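View pics/scene4.png

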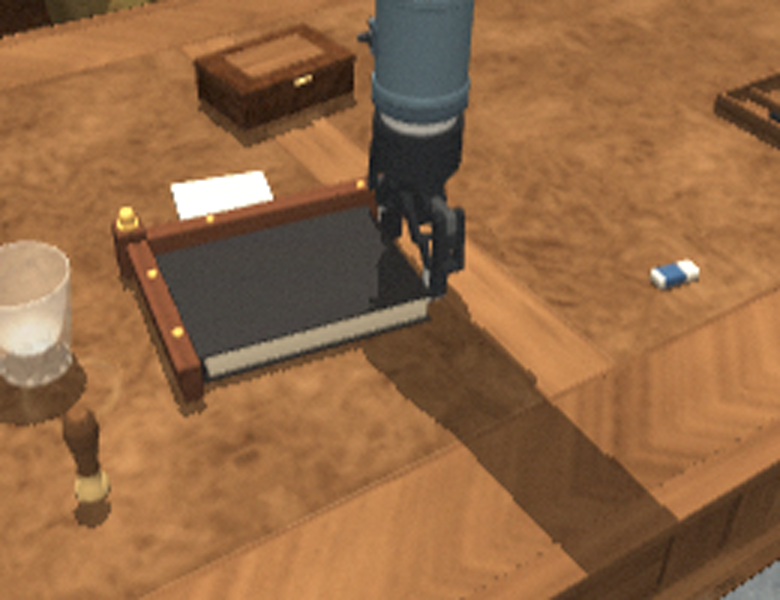

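The short end meets the short arm where predicted (contact at y=-0.2185), and about 10 mm of gap is left at the long arm. Next is the long edge.

```bash
python3 - <<'E'
from h import *
z=.019
ctrl.move_l([*toworld((-.088,-.25)),z],rate=.08)
ctrl.move_l([*toworld((-.088,-.25)),.11],rate=.15)
p=toworld((-.195,-.106))
ctrl.move_ptp([*p,.11],q(RAIL[2]+np.pi))
ctrl.move_l([*p,z],rate=.10,max_force=15)
print(ctrl.move_l([*toworld((-.175,-.106)),z],rate=.06,max_force=20))
h=ctrl.move_l([*toworld((-.138,-.106)),z],rate=.025,max_force=12)
s=ctrl.get_state(); print(h,torail(s['eef_pos'][:2]),s['ft_force'],s['time'])
ctrl.move_l([*toworld((-.195,-.106)),z],rate=.08)
ctrl.move_l([*toworld((-.195,-.106)),.11],rate=.15)
p=toworld((-.075,-.26))
ctrl.move_ptp([*p,.11],q(RAIL[2]+np.pi/2))
print(ctrl.get_state()['time'])
for n in("top","scene"): cv2.imwrite(f"pics/{n}5.png",cv2.resize(ctrl.camera(n)[130:280,165:365],None,fx=4,fy=4,interpolation=cv2.INTER_CUBIC))
E
```

```text
False
True (np.float64(-0.15369515511037168), np.float64(-0.10630502223455805), np.float64(0.161)) [-0.18051818 -0.39380767  0.42945316] 18.1583
20.4833
```

View pics/top5.png

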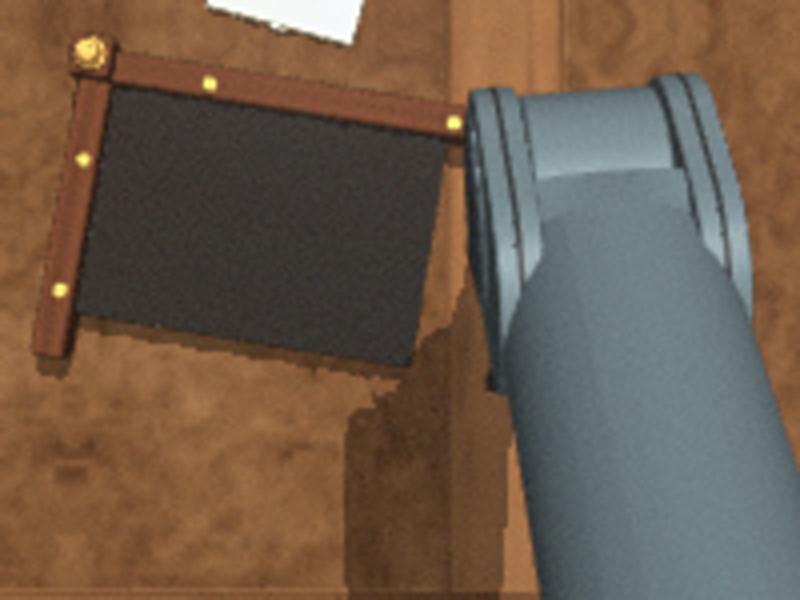

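View pics/scene5.png

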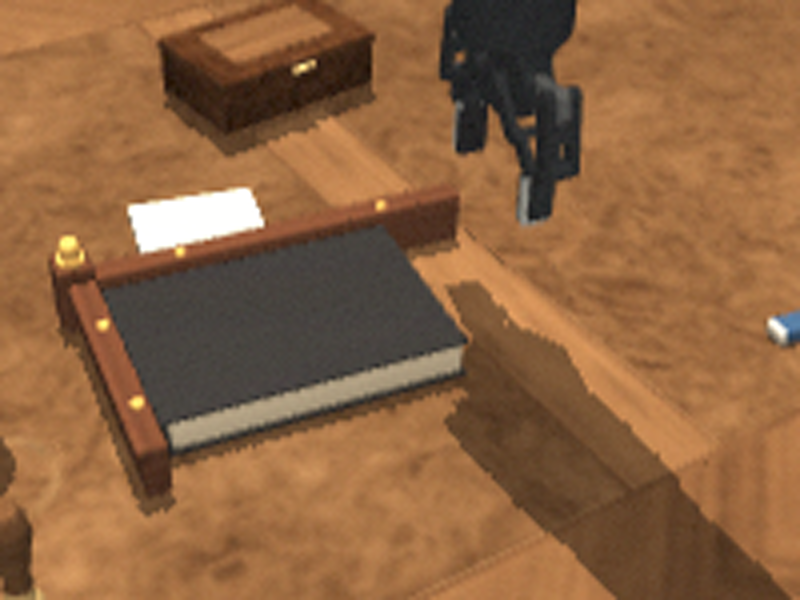

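Both edges look seated in these views. I'll press each side once more, then draw clear and check.

```bash
python3 - <<'E'
from h import *
z=.019
p=toworld((-.080,-.255))
ctrl.move_l([*p,.11],rate=.1); print(ctrl.move_l([*p,z],rate=.1,max_force=15))
h=ctrl.move_l([*toworld((-.080,-.203)),z],rate=.03,max_force=12)
s=ctrl.get_state(); print(h,torail(s['eef_pos'][:2]),s['time'])
ctrl.move_l([*p,z],rate=.08); ctrl.move_l([*p,.11],rate=.15)
p=toworld((-.185,-.106))
ctrl.move_ptp([*p,.11],q(RAIL[2]+np.pi))
print(ctrl.move_l([*p,z],rate=.1,max_force=15))
h=ctrl.move_l([*toworld((-.138,-.106)),z],rate=.03,max_force=12)
s=ctrl.get_state(); print(h,torail(s['eef_pos'][:2]),s['time'])
ctrl.move_l([*toworld((-.19,-.106)),z],rate=.08); ctrl.move_l([*toworld((-.19,-.106)),.15],rate=.15)
ctrl.move_ptp([.40,-.35,.25],q(-.3))
s=ctrl.get_state(); print(s['eef_pos'],s['ft_force'],s['time'])
for n in("top","scene"):
    im=ctrl.camera(n); cv2.imwrite(f"pics/{n}6f.png",im); cv2.imwrite(f"pics/{n}6.png",cv2.resize(im[130:280,165:365],None,fx=4,fy=4,interpolation=cv2.INTER_CUBIC))
E
```

```text
False
True (np.float64(-0.08032101745892059), np.float64(-0.21853318737679892), np.float64(0.161)) 23.1167
False
True (np.float64(-0.15366588351910526), np.float64(-0.10608038999581351), np.float64(0.161)) 27.5417
[ 0.40029685 -0.34877526  0.24904941] [ 0.0708722  -0.10215916 -0.75182509] 30.6667
```

View pics/top6.png

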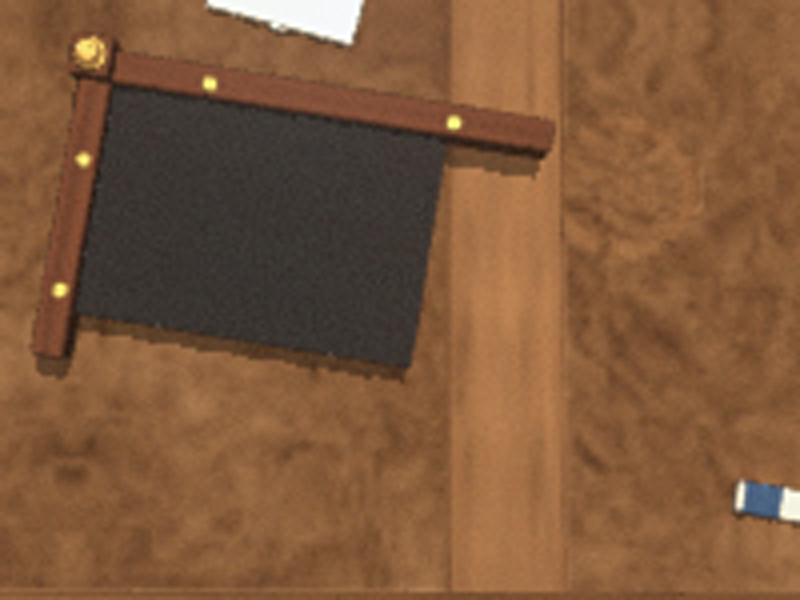

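View pics/scene6.png

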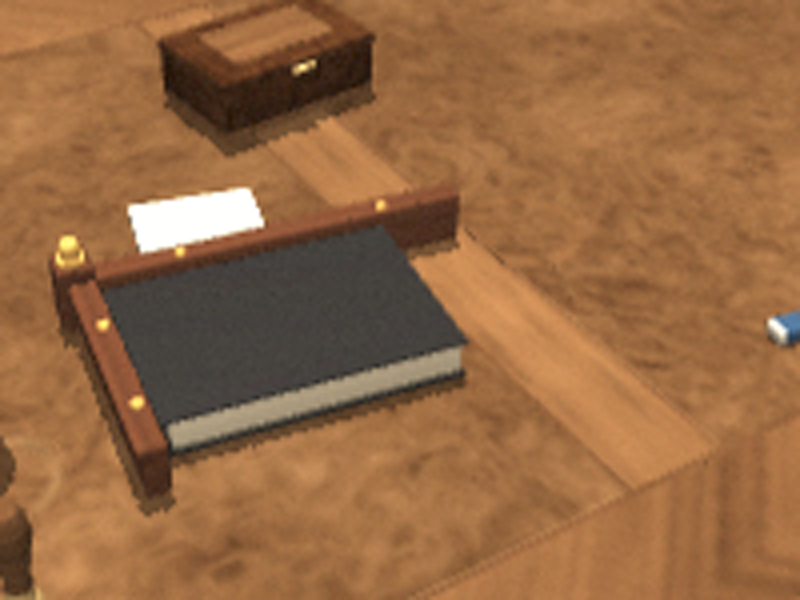

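View pics/top6f.png

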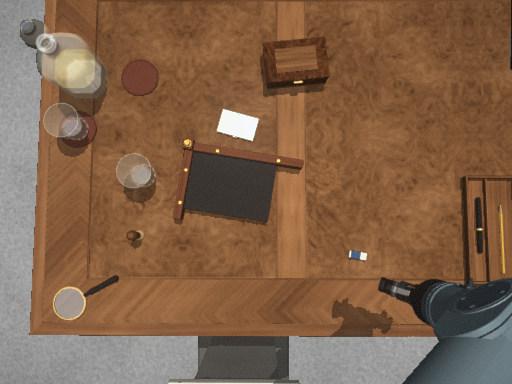

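The top view shows the book filling the corner, with its near edge running from (80,316) to (408,367) parallel to the long arm and no gap at either arm. The other objects appear at the same pixels as at the start, and the hand is clear. Handing in.

```bash
python3 - <<'E'
from h import *
f=lambda u,v:(165+(u+.5)/4-.5,130+(v+.5)/4-.5)
b=.03
O=[("top",(.071,-.104,b),f(445,140)),("top",(-.071,-.104,b),f(409,367)),("top",(-.071,.104,b),f(79,317))]
x,r=fit(O,(.6,0,-.16)); print(torail(x[:2],x[2]),abs(r).max())
ctrl.close_job()
E
```

```text
(np.float64(-0.07331059162484682), np.float64(-0.10290359032716853), np.float64(0.014469991938205834)) 1.3734298922358334
the job is handed in; nothing more can be done
```

The black book is home in the corner of the rail, its long edge against the long arm and its short end against the short arm. I handed the job in at about 31 s.

I pushed it with the two open fingers only, and it stayed flat on the desk throughout. The steps were:
1. I pushed the near long edge to square the book up, stopping short of the long arm.
2. I pushed the short end to the short arm.
3. I pushed the long edge to the long arm.
4. I pressed each side once more, then drew the hand back clear.

**Contact:** each second press stopped firmly on force (12 N limit) within 0.1 mm of where the first one did. Those stops were within about 1 mm of where I expected them for a seated book.

**Final pictures:** neither view shows a gap at either arm, and the book's edges look parallel to the rail. The tumbler, seal, card case and eraser appear unmoved.

**Small disagreement:** a rough fit to three book corners in the last top picture gave (-0.073, -0.103) m and 0.014 rad in the rail frame. Home is (-0.071, -0.104) m and 0 rad. The difference is within the fit's pixel error (about 1.4 px, or 3 mm), so I trusted the contact stops over it.

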